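Hold the hidden bolt head behind the cue lamp bracket

ROBOT

A 7-joint arm with a two-finger parallel gripper is mounted at the origin on the work surface. World frame = base frame: x ahead of the robot, y to its left, z up, the work surface at z = 0. Lengths are in m, angles in rad, forces in N, time in s.
With the tool pointing down it reaches from about 0.425 to 0.925 m from the base axis. Payload 6.8 kg.
Tool frame: the origin (TCP) lies where the fingers leave the gripper's body, on its centre line; the fingertips stand 73 mm ahead of it and the grasp point (between the pads) lies 54 mm ahead of it; z points along the fingers, y is the line along which they close (so a half turn about z gives the same grasp; the last joint's range is limited). The gripper opens to 85 mm and grips with 20 to 120 N. Pads are 22 mm wide; open, the fingers measure 114 mm over their backs; the gripper's body (76 mm by 85 mm) begins 54 mm behind the grasp point. The pads swing forward as they close: fully open they stand 13 mm farther back than shut.
Start: joints at [-1.407, 0.477, 0.022, 1.555, -0.011, 1.109, -0.083], TCP at [0.181, 0.65, 0.304] pointing down, gripper open.
Joint ranges: [-2.96, 2.96], [-0.34, 2.1], [-1.41, 1.46], [0.24, 2.44], [-1.37, 4.51], [0.17, 1.92], [-2.96, 2.96]. Speed limits (rad/s): [2.39, 2.39, 3.14, 3.14, 3.14, 3.14, 3.14].

INTERFACE

Orientations are given as a rotation vector (axis times angle).
In Python, from bench import r, grab_frame, camera_info gives the robot as it stands (r), with the cameras as plain functions.
- The arm moves only by the shell command python3 drive.py 'ROWS' [OPENING] [FORCE]. ROWS is rows parted by semicolons, their numbers by spaces, 1 to 5 of them, each of 6 numbers: dx, dy, dz in m, then a rotation vector rx, ry, rz in rad; each row is the pose to reach, as a shift and turn from the pose commanded when the command began, along the tool's axes at that moment; what a row does not reach only later rows make up. A row lasts 1/10 s, in which the tool goes at most 0.05 m and 0.15 rad, less where a joint would pass 70% of its speed; a pose out of reach is approached as far as the arm can. OPENING is the finger opening in m, set as the command begins (- or left out keeps the last). The fingers move at their own pace and stop on an object; FORCE is the grip in N (left out, the last holds). Time passes only in rows, so rows that do not move let the fingers close. It prints the time, the measured TCP pose, the force, the opening and the grip force at its end.
- r.get_obs(): the state, without advancing time (a new reading comes with each control period).
- grab_frame(name): name is "scene" or "top" or "wrist"; returns (picture, depth): 420x560x3 uint8, blue, green, red; 420x560 float32, m along the optical axis (not along the pixel's ray), 0 where there is no reading.
- camera_info(name): a dict with "camera_matrix" (3x3 intrinsics, pixels), "R" (3x3) and "t" (3): a world point X has camera coordinates R X + t. Camera axes: x right, y down, z forward; pixel columns grow to the right and rows downward; lengths in m; the calibration is good to about 2 mm. A picture is of the moment at which its call begins: read the wrist's pose just before it. camera_info takes no time and is no camera call; for the wrist camera it gives the pose at the moment of the call.
- r.hand_in(): hands the job in; it is judged then, once.
The state is a dict: "clock": time; "joints": joint angles; "qvel": joint speeds; "tau": joint torques, N m; "tcp_pos": TCP position; "orientation": TCP orientation; "contact_force": force on the tool from outside, world axes, zero at the start; "moment": the same for the moment, N m; "grip_width": finger opening in m; "gripper_force": force on a finger pad.
Only numpy, scipy, OpenCV 4.12 (cv2) and the standard library are available. Lean on these libraries where they do the work, as an engineer would, in place of code of your own. Each camera call takes 0.05 s, during which the arm holds its last target. There are 200 camera calls.

TASK

The nut runner on the front of the cue lamp bracket is turning the whole bolt instead of tightening it. Pull the red cap straight back along its rail, off the bolt head and all the way to its end stop; then reach down into the gap between bracket and cap, grip the hex head between the fingers and hold it firmly so that it no longer turns, finishing with the head still held. Leave the toggles, bell push, dimmer knob and spare amber lenses undisturbed.

Things in the scene. Friction and masses are not known exactly. Their poses are not given: they have to be found in the camera images.
- bracket: Fixed lamp bracket: grey upright plate 110 wide (y), 5 thick, top at height 115, on a 6 thick foot plate (x = -55 to 125, 110 wide). Origin on the shelf under the middle of the plate's back face (plane x = 0). z up; +x points square away from the plate's back, to the side of bolt head and cap. Beside the head (y) nothing behind the plate stands above the foot plate. Never moves.
- runner (a point): Middle of the blue nut runner on the bracket's front (-x) side, fixed to it: 48 diameter, lying along bracket x on the bolt's axis at height 75, top at 99, reaching from the plate to x = -150.
- lamp (a point): Centre of the red cue lamp lens on its black house, fixed to the bracket's front side at y = +90: 60 diameter, top at height 105, from the plate to x = -61.
- head (a point): Centre of the steel hex bolt head: x = 20, y = 0, height 75 in bracket axes, fixed. 19 across flats, 22 across corners, 12 long (x = 14 to 26), axis along bracket x, on a brass collar (21 diameter, x = 0 to 14). Hidden in the cap at first. With the cap at its stop the gap from plate to cap rim is 49 (x = 0 to 49), open above and sideways; fingers come down either side and close along bracket y.
- bolt (a joint): Turn of the bolt about bracket +x (rad, right-handed, unlimited). The runner turns it steadily from the start at about 0.4 rad/s with about 0.1 N m; pinched on two parallel flats with 20 N or more it stops (the runner's clutch slips), let go it turns on.
- fin (a point): Middle of the fin of the red cap, moves with it; height 107, the fin's top 11 above it. Fin 18 (bracket x) by 12 thick (bracket y), from 17 to 43 above the bolt axis; pinch it from above along bracket y. The cap is a round cup over the head, 33 outer diameter, 25 long, open towards the plate; pushed home its rim is at x = 11 and this point at x = 24.
- cap (a joint): Slide of the cap along bracket +x (m): 0 pushed home over the head, 0.038 at its end stop, clear of the head. Starts at 0 to 0.005. Friction of about 4 N holds it wherever it is left.
- toggle1 (a joint): Left chrome toggle (rad), 30 long, on the 90 x 120 steel switch plate, up to 50 tall. Bystander.
- toggle2 (a joint): Right chrome toggle (rad), like the left one. Bystander.
- bell (a joint): Bell push (m, 0 up, 0.006 fully pressed): 42 wide brass housing with white button, 22 tall. Bystander.
- dimmer (a joint): Grey dimmer knob (rad), 48 diameter, 45 tall. Bystander.
- switch_plate: Steel switch plate, 90 (x) x 120 (y) x 12, fixed; origin under its centre. Bystander.
- stand: Slotted oak stand, 70 (x) x 112 (y), 36 tall, fixed; origin under its centre. Bystander.
- lens0: Spare amber lens cap, a disc of 50 diameter, 8 thick, upright in a slot of the oak stand, its top at height 62; origin at its lowest point. Bystander.
- lens1: Spare amber lens cap, a disc of 50 diameter, 8 thick, upright in a slot of the oak stand, its top at height 62; origin at its lowest point. Bystander.
- lens2: Spare amber lens cap, a disc of 50 diameter, 8 thick, upright in a slot of the oak stand, its top at height 62; origin at its lowest point. Bystander.

How it is judged:
By the outcome, as a careful person would: the job done as asked, in the order asked, and still so for the second after the job is handed in, while the arm keeps its last pose, push and grip.
It also fails if it takes over 38 s, if anything falls off the work surface, if the arm or the gripper's body presses on something with over 40 N, if the wrist force passes 120 N, or if a joint passes its speed limit or range.

## Working session

There is one attempt and no reset: what is moved stays moved. The work goes in short steps, Python scripts to look and compute and a shell command to move; the robot and the scene stay as the last step left them, time stands still between calls to the robot, and variables do not carry over. Pictures are saved under pics/ and viewed, at most 10 in all, crops included, and the job is handed in when it is done.

```bash
ls; mkdir -p pics
python3 - <<'E'
from bench import r, grab_frame, camera_info
import cv2,numpy as np
o=r.get_obs();print({k:np.round(v,3) for k,v in o.items()})
for n in ["scene","top"]:
    p,d=grab_frame(n);cv2.imwrite(f"pics/{n}0.png",p);np.savez(f"pics/{n}0.npz",p=p,d=d,K=camera_info(n)["camera_matrix"],R=camera_info(n)["R"],t=camera_info(n)["t"])
E
```

```text
bench.py
drive.py
pics
{'clock': np.float64(0.0), 'joints': array([-1.407,  0.478,  0.022,  1.556, -0.011,  1.109, -0.083]), 'qvel': array([ 0.001,  0.   ,  0.002,  0.001,  0.002, -0.002, -0.001]), 'tau': array([-0.0000e+00, -5.9642e+01,  1.6080e+00, -2.8120e+01,  1.2000e-02,
        9.0000e-03,  0.0000e+00]), 'tcp_pos': array([0.181, 0.65 , 0.303]), 'orientation': array([-4.260e-01, -3.113e+00,  3.000e-03]), 'contact_force': array([-0.   , -1.362,  0.458]), 'moment': array([-0.   ,  0.027, -0.013]), 'gripper_force': np.float64(0.0), 'grip_width': np.float64(0.085)}
```

View pics/scene0.png

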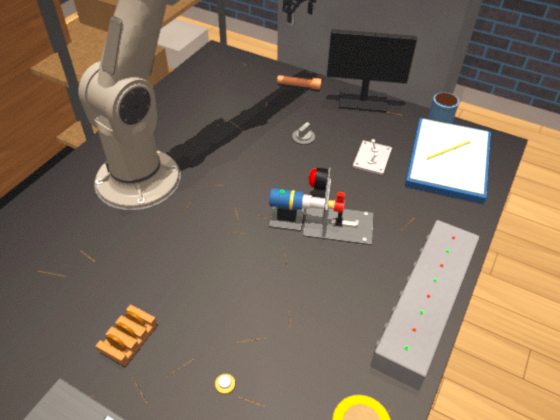

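View pics/top0.png

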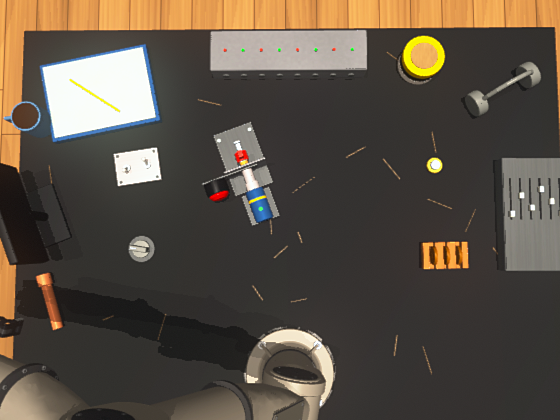

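The scene view shows the bracket near (320,205), with the red cap at (339,202), the lamp at (318,178) and the runner at (290,200). In the top view the cap is at (241,156), the lamp at (215,190), the runner at (260,207), and bracket +x points up and slightly left. Next I measure from both views.

```bash
cat > h.py <<'E'
import numpy as np,cv2
def load(n): return np.load(f"pics/{n}.npz")
def world(f):
    d=f["d"];v,u=np.indices(d.shape);K=f["K"]
    c=np.stack([(u-K[0,2])/K[0,0]*d,(v-K[1,2])/K[1,1]*d,d],-1)
    return (c-f["t"])@f["R"]
def red(p):
    b,g,r=[p[...,i].astype(int) for i in range(3)]
    return (r>110)&(g<60)&(b<60)
E
python3 - <<'E'
from h import *
for n in ["scene0","top0"]:
    f=load(n);W=world(f);m=red(f["p"])
    k,l,s,c=cv2.connectedComponentsWithStats(m.astype(np.uint8))
    print(n,"cam",-f["R"].T@f["t"],"f",f["K"][0,0])
    for i in range(1,k):
        if s[i,4]>15:
            P=W[(l==i)&(f["d"]>0)];print(s[i],np.median(P,0).round(3),P.min(0).round(3),P.max(0).round(3))
            hi=P[P[:,2]>.11]; print("  hi",len(hi),hi.mean(0).round(4) if len(hi) else "")
f=load("top0");W=world(f)
# runner axis: blue; foot plate and plate top by height
p=f["p"].astype(int);bl=(p[...,0]>100)&(p[...,2]<60)&(p[...,1]<110)
bl[:, :230]=0;bl[:,290:]=0;bl[:180]=0;bl[240:]=0
P=W[bl];print("blue",len(P),P.mean(0),P.max(0))
sub=W[100:240,190:290].reshape(-1,3)
for a,b in [(.108,.122),(.004,.009)]:
    q=sub[(sub[:,2]>a)&(sub[:,2]<b)]
    if len(q)>5: (c,wh,an)=cv2.minAreaRect(q[:,:2].astype(np.float32)*1000);print(a,len(q),c,wh,an)
for n,(x0,x1,y0,y1) in {"top0":(195,285,115,235),"scene0":(260,385,150,250)}.items():
    q=cv2.resize(load(n)["p"][y0:y1,x0:x1],None,fx=4.5,fy=4.5,interpolation=cv2.INTER_CUBIC);cv2.imwrite(f"pics/c_{n}.png",q)
E
```

```text
scene0 cam [ 0.86819107 -0.76889542  1.07034284] f 528.2614482710333
[309 169   8  19 102] [0.473 0.167 0.089] [ 0.421  0.155 -0.006] [0.483 0.271 0.102]
  hi 0 
[336 193   8  10  69] [0.574 0.119 0.108] [0.56  0.113 0.082] [0.582 0.133 0.12 ]
  hi 30 [0.5731 0.1204 0.1147]
[334 206   9   6  45] [0.577 0.109 0.077] [0.566 0.105 0.07 ] [0.587 0.114 0.086]
  hi 0 
top0 cam [0.33463796 0.00444889 1.42710005] f 520.856931345677
[235 150  13  13  74] [0.571 0.12  0.089] [0.557 0.108 0.078] [0.588 0.141 0.119]
  hi 6 [0.5691 0.123  0.1174]
[210 191  18  10 120] [0.469 0.179 0.095] [0.458 0.16  0.079] [0.481 0.204 0.107]
  hi 0 
blue 336 [0.44339972 0.07552189 0.10238201] [0.49157051 0.10813159 1.42710005]
0.108 152 (540.0336303710938, 142.04058837890625) (53.4747314453125, 158.96658325195312) 33.89297103881836
0.004 3168 (551.5479736328125, 136.71826171875) (275.8667297363281, 386.9366149902344) 89.79994201660156
```

View pics/c_top0.png

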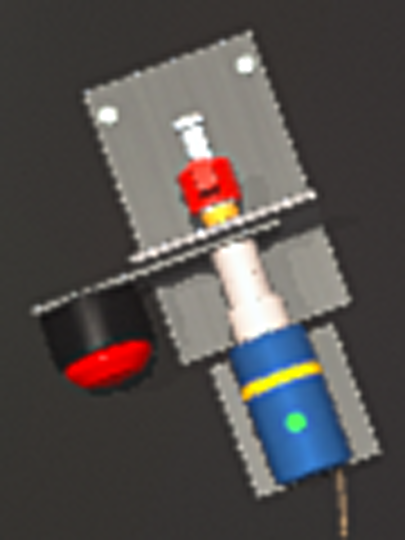

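The crop shows the cap and fin near crop (207,180), i.e. pixel (241,155). The plate's top edge runs from crop (130,260) to (315,193), so bracket +x has a yaw of about 20°. The depth puts the fin top at about 0.117 near (0.571, 0.121), as it should be.

```bash
cat >> h.py <<'E'
from scipy.spatial.transform import Rotation as Ro
def plan(pos,yaw,o,flip=False):
    """tool-frame shift+rotvec from present pose to TCP pos, z down, tool y along bracket y (yaw of bracket x)."""
    Rn=Ro.from_rotvec(o["orientation"]).as_matrix()
    best=[]
    for s in (1,-1):
        y=s*np.array([-np.sin(yaw),np.cos(yaw),0]);z=np.array([0,0,-1.]);x=np.cross(y,z)
        best.append(Ro.from_matrix(Rn.T@np.stack([x,y,z],1)).as_rotvec())
    best.sort(key=np.linalg.norm)
    return (Rn.T@(np.array(pos)-o["tcp_pos"])).round(4),[b.round(3) for b in best]
E
python3 - <<'E'
from h import *
from bench import r, grab_frame, camera_info
o=r.get_obs();print(Ro.from_rotvec(o["orientation"]).as_matrix().round(3))
c=camera_info("wrist");R=Ro.from_rotvec(o["orientation"]).as_matrix()
print("cam in tool",R.T@(-c["R"].T@c["t"]-o["tcp_pos"]),"axis in tool",(R.T@c["R"].T).round(2),c["camera_matrix"][0,0])
print(plan([.571,.121,.303],np.radians(20),o))
E
python3 drive.py '-0.037 -0.029 0 0 0 0;-0.074 -0.058 0 0 0 0;-0.111 -0.087 0 0 0 0;-0.148 -0.116 0 0 0 0;-0.185 -0.145 0 0 0 0' 0.085 60
python3 drive.py '-0.037 -0.029 0 0 0 0;-0.074 -0.058 0 0 0 0;-0.111 -0.087 0 0 0 0;-0.148 -0.116 0 0 0 0;-0.185 -0.145 0 0 0 0'
python3 drive.py '-0.037 -0.029 0 0 0 -0.12;-0.074 -0.058 0 0 0 -0.24;-0.111 -0.087 0 0 0 -0.36;-0.148 -0.115 0 0 0 -0.48;-0.148 -0.115 0 0 0 -0.62'
python3 - <<'E'
from h import *
from bench import r, grab_frame, camera_info
print(plan([.571,.121,.303],np.radians(20),r.get_obs()))
E
```

```text
clock: 0.6
tcp_pos: [0.3213, 0.459, 0.3036]
orientation: [-0.426, -3.112, 0.001]
contact_force: [-0.1, -1.0, 0.3]
grip_width: 0.0853
gripper_force: 0.0
clock: 1.1
tcp_pos: [0.4604, 0.2697, 0.3038]
orientation: [-0.425, -3.112, 0.0]
contact_force: [0.4, 0.5, 0.3]
grip_width: 0.085
gripper_force: 0.0
clock: 1.6
tcp_pos: [0.5745, 0.1134, 0.3037]
orientation: [-0.536, 3.095, -0.006]
contact_force: [0.6, 0.6, -0.4]
grip_width: 0.0852
gripper_force: 0.0
(array([0.0007, 0.0083, 0.0007]), [array([-0.004,  0.   , -0.006]), array([0.   , 0.006, 3.136])])
```

```bash
python3 drive.py '0 0.008 0 0 0 0;0 0.008 0 0 0 0' 0.06
cat >> h.py <<'E'
def snap(r,n):
    c=camera_info("wrist");p,d=grab_frame("wrist")
    cv2.imwrite(f"pics/{n}.png",p);np.savez(f"pics/{n}.npz",p=p,d=d,K=c["camera_matrix"],R=c["R"],t=c["t"])
def proj(f,X): 
    c=f["R"]@np.array(X)+f["t"];return (f["K"]@(c/c[2]))[:2].round(1)
E
python3 - <<'E'
from h import *
from bench import r, grab_frame, camera_info
snap(r,"w1");print(r.get_obs()["tcp_pos"].round(4))
f=load("w1");W=world(f);m=red(f["p"])
k,l,s,c=cv2.connectedComponentsWithStats(m.astype(np.uint8))
for i in range(1,k):
    if s[i,4]>30:
        P=W[(l==i)&(f["d"]>0)];print(s[i],np.median(P,0).round(3),P.max(0).round(3))
        hi=P[P[:,2]>.112]; print("  hi",len(hi),hi.mean(0).round(4) if len(hi) else "",cv2.minAreaRect(hi[:,:2].astype(np.float32)*1000) if len(hi)>5 else "")
E
```

```text
clock: 1.8
tcp_pos: [0.5677, 0.1309, 0.3034]
orientation: [0.543, -3.093, -0.002]
contact_force: [0.1, 0.6, 0.5]
grip_width: 0.0605
gripper_force: 0.0
[0.5677 0.1309 0.3035]
[345 104  46  20 505] [0.471 0.17  0.092] [0.482 0.208 0.103]
  hi 0  
[290 182   6  25  94] [0.564 0.134 0.085] [0.577 0.14  0.09 ]
  hi 0  
[266 186   6  21  78] [0.575 0.112 0.086] [0.586 0.117 0.089]
  hi 0  
[272 189  15  18 106] [0.565 0.122 0.106] [0.573 0.13  0.118]
  hi 30 [0.5653 0.1236 0.1156] ((565.5496215820312, 124.0972900390625), (14.919759750366211, 6.79840087890625), 71.88432312011719)
```

View pics/w1.png

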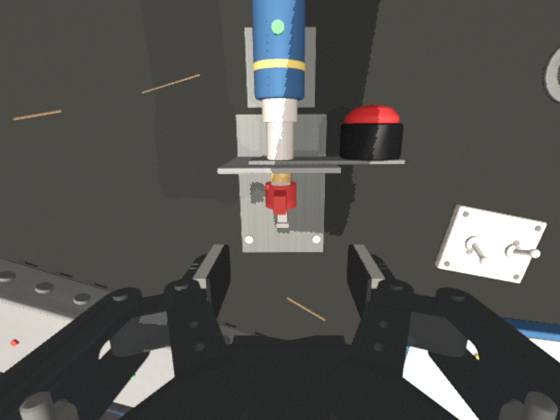

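The wrist view shows the fin at about (280,200), the plate's top edge at rows 165–172 (columns 219–340, nearly level) and the foot plate at columns 240–325. I'll fit these and compare with another place.

```bash
cat > m.py <<'E'
from h import *
import sys
def meas(n):
    f=load(n);W=world(f);p=f["p"].astype(int);ok=f["d"]>0
    near=ok&(np.hypot(W[...,0]-.56,W[...,1]-.12)<.13)
    rd=near&(p[...,2]>45)&(p[...,1]<.4*p[...,2])&(p[...,0]<.4*p[...,2])&(W[...,0]>.53)
    P=W[rd]
    ft=near&(W[...,2]>.002)&(W[...,2]<.010)&(p.max(-1)>60)&(p.max(-1)-p.min(-1)<30)
    k,l,s,c=cv2.connectedComponentsWithStats(ft.astype(np.uint8));i=1+np.argmax(s[1:,4])
    F=W[l==i][:,:2];rc=cv2.minAreaRect(F.astype(np.float32)*1000);print(n,"foot",rc,s[i])
    T=W[near&(W[...,2]>.108)&(W[...,2]<.122)&~rd]
    # plate top line
    v=cv2.fitLine((T[:,:2]*1000).astype(np.float32),cv2.DIST_HUBER,0,.01,.01).ravel()
    print("plate top",len(T),T.mean(0).round(4),"z",np.median(T[:,2]).round(4),"normal yaw",(np.degrees(np.arctan2(v[1],v[0]))%180-90).round(2))
    yaw=np.radians(np.degrees(np.arctan2(v[1],v[0]))%180-90)
    a=np.array([np.cos(yaw),np.sin(yaw)]);b=np.array([-a[1],a[0]])
    Tn=T[:,:2];print("plate x range",np.percentile(Tn@a,[2,50,98]).round(4),"y range",np.percentile(Tn@b,[1,99]).round(4))
    H=P[P[:,2]>.098];print("fin top z",np.percentile(H[:,2],[50,95]).round(4),"x",np.percentile(H[:,:2]@a,[3,50,97]).round(4),"y",np.percentile(H[:,:2]@b,[3,50,97]).round(4),len(H))
    H=P[(P[:,2]<.09)];print("cup x",np.percentile(H[:,:2]@a,[3,97]).round(4),"y",np.percentile(H[:,:2]@b,[2,98]).round(4),len(H), "foot y",np.percentile(F@b,[1,99]).round(4))
for n in sys.argv[1:]: meas(n)
E
python3 drive.py '0.01 0.007 0.05 0 0 0;0.01 0.007 0.06 0 0 0;0.01 0.007 0.06 0 0 0'
python3 - <<'E'
from h import *
from bench import r, grab_frame, camera_info
snap(r,"w2")
o=r.get_obs();R=Ro.from_rotvec(o["orientation"]).as_matrix();print(o["tcp_pos"],"tool yaw",np.degrees(np.arctan2(-R[1,0],-R[0,0])))
f=load("w2");q=cv2.resize(f["p"][120:330,180:380],None,fx=2.8,fy=2.8);cv2.imwrite("pics/w2c.png",q)
E
python3 m.py w1 w2
```

```text
clock: 2.15
tcp_pos: [0.5552, 0.1325, 0.2421]
orientation: [0.545, -3.089, 0.001]
contact_force: [-0.4, -0.7, 0.2]
grip_width: 0.0603
gripper_force: 0.0
[0.55664423 0.13236698 0.24387155] tool yaw 19.976932348230413
w1 foot ((613.3819580078125, 137.47804260253906), (109.96723175048828, 113.27953338623047), 20.4432315826416) [ 238  173   88   80 5239]
plate top 846 [0.5439 0.1131 0.1145] z 0.1149 normal yaw 20.0
plate x range [0.5464 0.5486 0.5865] y range [-0.1325 -0.0259]
fin top z [0.1179 0.1191] x [0.5714 0.5775 0.5873] y [-0.0848 -0.0794 -0.0731] 291
cup x [0.5678 0.5902] y [-0.094  -0.0641] 361 foot y [-0.133  -0.0251]
w2 foot ((618.5791015625, 141.48861694335938), (100.58082580566406, 109.98311614990234), 20.540637969970703) [ 226  203  101   82 5970]
plate top 1428 [0.5434 0.1134 0.1143] z 0.1148 normal yaw 20.22
plate x range [0.5461 0.548  0.5842] y range [-0.1345 -0.0278]
fin top z [0.1177 0.119 ] x [0.5709 0.5758 0.5867] y [-0.0866 -0.0812 -0.0753] 502
cup x [0.5673 0.59  ] y [-0.0961 -0.0662] 552 foot y [-0.1346 -0.0272]
```

View pics/w2c.png

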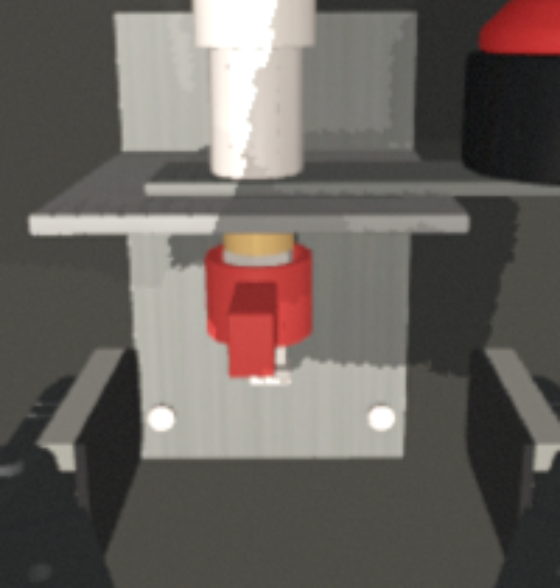

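The fin (crop (252,330)) lies between the fingers. The two views agree to about 2 mm: yaw 20.3°, plate back at x≈0.5505 along the bracket axis, axis y≈-0.081, fin top at 0.118. I descend onto the fin.

Run:
```python
from h import *
from bench import r, grab_frame, camera_info
print(plan([.5712,.1240,.169],np.radians(20.3),r.get_obs()))
```

```text
(array([-0.0109, -0.0128,  0.0749]), [array([-0.   , -0.002, -0.006]), array([-2.000e-03,  0.000e+00,  3.136e+00])])
```

```bash
python3 drive.py '-0.011 -0.013 0.02 0 0 -0.006;-0.011 -0.013 0.05 0 0 -0.006;-0.011 -0.013 0.074 0 0 -0.006;-0.011 -0.013 0.074 0 0 -0.006' 0.04
python3 - <<'E'
from h import *
from bench import r, grab_frame, camera_info
print(plan([.5712,.1240,.169],np.radians(20.3),r.get_obs()))
E
```

```text
clock: 2.6
tcp_pos: [0.5713, 0.1232, 0.1687]
orientation: [0.552, -3.09, 0.001]
contact_force: [-0.0, -0.0, -0.4]
grip_width: 0.0399
gripper_force: 0.0
(array([-0.0002,  0.0008, -0.0003]), [array([ 0.   , -0.003, -0.   ]), array([-0.005, -0.   ,  3.141])])
```

Close on the fin, then check.

```bash
python3 drive.py '0 0 0 0 0 0;0 0 0 0 0 0;0 0 0 0 0 0;0 0 0 0 0 0;0 0 0 0 0 0' 0.0 40
python3 - <<'E'
from h import *
from bench import r, grab_frame, camera_info
snap(r,"w3");f=load("w3");cv2.imwrite("pics/w3c.png",cv2.resize(f["p"][130:420,130:430],None,fx=2,fy=2))
E
```

```text
clock: 3.1
tcp_pos: [0.573, 0.1243, 0.1722]
orientation: [-0.553, 3.088, 0.002]
contact_force: [-0.8, 2.2, 6.4]
grip_width: 0.011
gripper_force: 42.3
```

View pics/w3c.png

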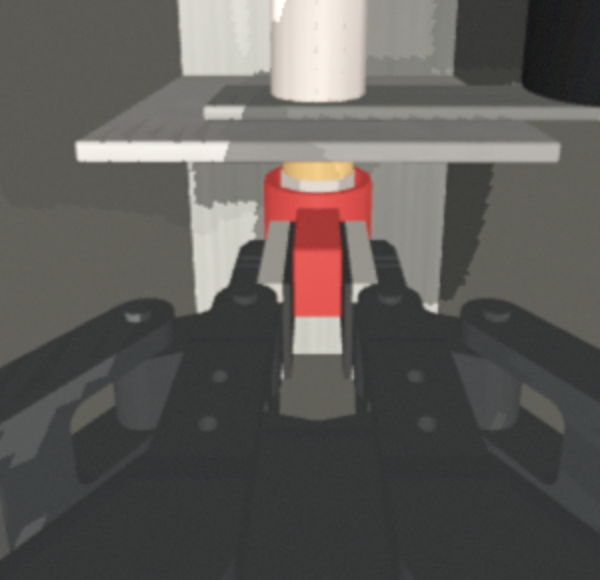

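The fin is between the pads at a width of 11 mm. There is a slight upward contact of 6 N (pads on the cup), so I ease up 3 mm while pulling back.

```bash
python3 drive.py '-0.003 0 -0.003 0 0 0;-0.010 0 -0.003 0 0 0;-0.018 0 -0.003 0 0 0;-0.025 0 -0.003 0 0 0;-0.03 0 -0.003 0 0 0'
python3 drive.py '-0.003 0 0 0 0 0;-0.006 0 0 0 0 0;-0.008 0 0 0 0 0;-0.008 0 0 0 0 0'
```

```text
clock: 3.65
tcp_pos: [0.5997, 0.1341, 0.1724]
orientation: [0.554, -3.091, -0.0]
contact_force: [-5.2, 1.9, -5.6]
grip_width: 0.0106
gripper_force: 41.0
clock: 4.05
tcp_pos: [0.6049, 0.1359, 0.1723]
orientation: [0.552, -3.086, 0.0]
contact_force: [-13.1, 0.4, 1.1]
grip_width: 0.0111
gripper_force: 41.8
```

```bash
python3 drive.py '-0.004 0 0 0 0 0;-0.004 0 0 0 0 0;-0.004 0 0 0 0 0'
python3 - <<'E'
from h import *
from bench import r, grab_frame, camera_info
snap(r,"w4");f=load("w4");cv2.imwrite("pics/w4c.png",cv2.resize(f["p"][60:360,130:430],None,fx=2,fy=2))
W=world(f);p=f["p"].astype(int)
a=np.array([np.cos(np.radians(20.3)),np.sin(np.radians(20.3))]);b=np.array([-a[1],a[0]])
rd=(p[...,2]>60)&(p[...,1]<.4*p[...,2])&(p[...,0]<.4*p[...,2])&(f["d"]>0)&(W[...,0]>.55)
P=W[rd];H=P[P[:,2]<.092];print("cup x",np.percentile(H[:,:2]@a,[1,3,10,97]),"y",np.percentile(H[:,:2]@b,[2,98]))
E
```

```text
clock: 4.35
tcp_pos: [0.6056, 0.1361, 0.1721]
orientation: [0.55, -3.078, 0.001]
contact_force: [-24.1, -2.8, 10.3]
grip_width: 0.0107
gripper_force: 43.1
cup x [0.59997199 0.60014313 0.60043891 0.6090599 ] y [-0.09712011 -0.06731033]
```

View pics/w4c.png

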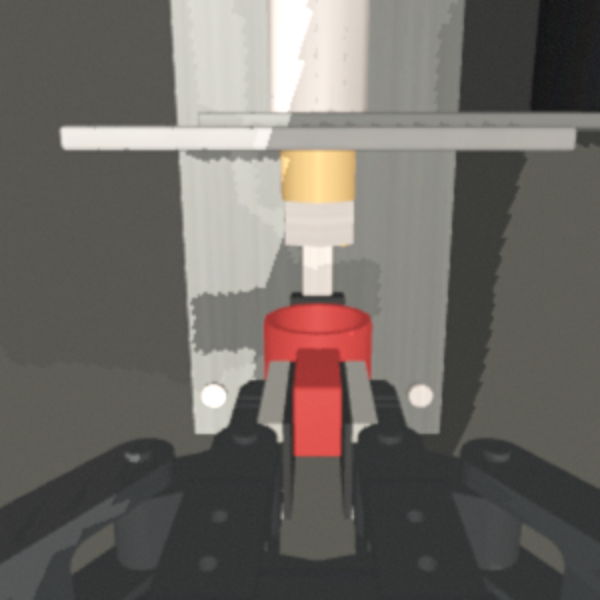

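The cap is at its stop: the rim measures 0.600, i.e. 49 mm from the plate, and the hex head is exposed at crop (320,222). I relax the pull, release, lift and measure the head.

```bash
python3 drive.py '0.004 0 0 0 0 0;0.007 0 0 0 0 0;0.007 0 0 0 0 0'
python3 drive.py '0 0 0 0 0 0;0 0 0 0 0 0;0 0 0 0 0 0;0 0 -0.03 0 0 0;0 0 -0.06 0 0 0' 0.05
python3 - <<'E'
from h import *
from bench import r, grab_frame, camera_info
snap(r,"w5");a=np.array([np.cos(np.radians(20.3)),np.sin(np.radians(20.3))]);b=np.array([-a[1],a[0]])
for n in("w4","w5"):
    f=load(n);W=world(f);X=W[...,:2]@a;Y=W[...,:2]@b;p=f["p"].astype(int)
    m=(f["d"]>0)&(W[...,2]>.055)&(W[...,2]<.095)&(X>.5545)&(X<.582)&(abs(Y+.081)<.014)
    gray=m&(p[...,0]>.75*p[...,2]);gold=m&(p[...,0]<.75*p[...,2])
    for k,g in(("head",gray),("collar",gold)): print(n,k,g.sum(),np.percentile(X[g],[2,98]).round(4),np.percentile(Y[g],[2,98]).round(4),"z",np.percentile(W[g][:,2],[50,98]).round(4))
    rd=(p[...,2]>60)&(p[...,1]<.4*p[...,2])&(p[...,0]<.4*p[...,2])&(f["d"]>0)&(W[...,0]>.55);H=rd&(W[...,2]<.092)
    print("cup",np.percentile(X[H],[2,98]),np.percentile(Y[H],[2,98]))
h=a*.571-b*.0815;print(h,plan([*h,.20],np.radians(20.3),r.get_obs()))
E
```

```text
clock: 4.7
tcp_pos: [0.6043, 0.1357, 0.1724]
orientation: [0.554, -3.092, -0.001]
contact_force: [-2.2, 2.4, -10.7]
grip_width: 0.0108
gripper_force: 40.4
clock: 5.2
tcp_pos: [0.6049, 0.1349, 0.2337]
orientation: [0.553, -3.093, 0.001]
contact_force: [0.2, 0.8, 1.0]
grip_width: 0.0497
gripper_force: 0.0
w4 head 743 [0.5652 0.5768] [-0.0908 -0.0724] z [0.0834 0.0865]
w4 collar 732 [0.5546 0.5647] [-0.0918 -0.0719] z [0.0843 0.0864]
cup [0.60007607 0.60972721] [-0.09712011 -0.06731033]
w5 head 428 [0.5656 0.5769] [-0.0922 -0.0721] z [0.0836 0.086 ]
w5 collar 395 [0.5548 0.565 ] [-0.0921 -0.0724] z [0.0841 0.0864]
cup [0.60014904 0.62300577] [-0.09720173 -0.06775116]
[0.56380984 0.12166231] (array([0.0463, 0.0023, 0.0393]), [array([-0.001,  0.009, -0.001]), array([1.40e-02, 1.00e-03, 3.14e+00])])
```

Both views put the head at x≈0.571, y≈-0.082 and the axis height at about 0.075, matching the text. I move over it and down.

```bash
python3 drive.py '0.025 0.002 0 0 0 0;0.046 0.002 0 0 0 0;0.046 0.002 0.02 0 0 0;0.046 0.002 0.04 0 0 0;0.046 0.002 0.04 0 0 0'
python3 - <<'E'
from h import *
from bench import r, grab_frame, camera_info
print(plan([.5641,.1213,.131],np.radians(20.3),r.get_obs()))
E
```

```text
clock: 5.75
tcp_pos: [0.56, 0.1208, 0.1915]
orientation: [0.553, -3.09, 0.001]
contact_force: [-0.2, 0.7, -0.5]
grip_width: 0.0502
gripper_force: 0.0
(array([-0.0042, -0.0009,  0.0605]), [array([-0.   , -0.002, -0.   ]), array([-0.004,  0.   ,  3.141])])
```

```bash
python3 drive.py '-0.004 -0.001 0.01 0 0 0;-0.004 -0.001 0.03 0 0 0;-0.004 -0.001 0.05 0 0 0;-0.004 -0.001 0.06 0 0 0;-0.004 -0.001 0.06 0 0 0'
python3 - <<'E'
from h import *
from bench import r, grab_frame, camera_info
print(plan([.5641,.1213,.131],np.radians(20.3),r.get_obs()))
snap(r,"w6");cv2.imwrite("pics/w6c.png",cv2.resize(load("w6")["p"][60:360,130:430],None,fx=2,fy=2))
E
```

```text
clock: 6.25
tcp_pos: [0.5648, 0.1217, 0.132]
orientation: [0.553, -3.091, 0.001]
contact_force: [-0.4, 1.0, -0.3]
grip_width: 0.0497
gripper_force: 0.0
(array([ 0.0007, -0.0001,  0.001 ]), [array([-0.   , -0.001, -0.   ]), array([-2.000e-03,  0.000e+00,  3.141e+00])])
```

View pics/w6c.png

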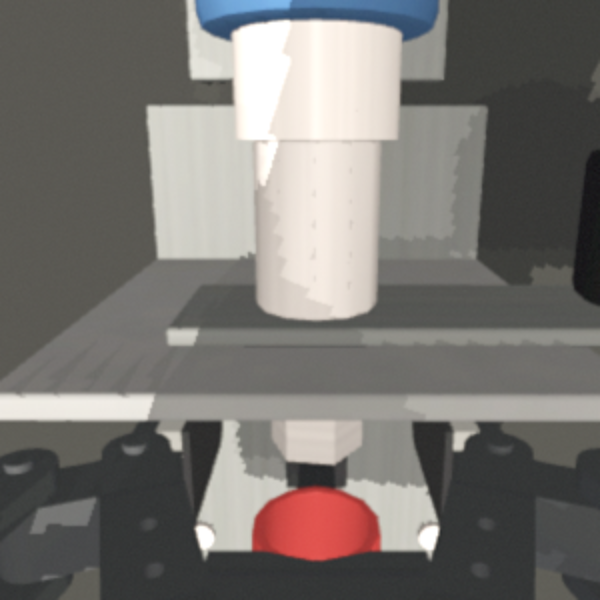

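The fingers straddle the head (crop (317,438)) with clear gaps. I close on it.

```bash
python3 drive.py '0 0 0 0 0 0;0 0 0 0 0 0;0 0 0 0 0 0;0 0 0 0 0 0;0 0 0 0 0 0' 0.0 60
python3 drive.py '0 0 0 0 0 0;0 0 0 0 0 0;0 0 0 0 0 0;0 0 0 0 0 0;0 0 0 0 0 0'
```

```text
clock: 6.8
tcp_pos: [0.5656, 0.1217, 0.1341]
orientation: [-0.553, 3.09, 0.0]
contact_force: [-1.5, -1.0, 6.0]
grip_width: 0.0185
gripper_force: 58.3
clock: 7.3
tcp_pos: [0.5656, 0.1218, 0.1341]
orientation: [-0.553, 3.091, 0.0]
contact_force: [-0.8, -0.3, 6.2]
grip_width: 0.0191
gripper_force: 58.3
```

The opening is 19 mm, the distance across the flats. I check that the head stays still over time.

```bash
python3 - <<'E'
from h import *
from bench import r, grab_frame, camera_info
snap(r,"w7")
E
for i in 1 2 3; do python3 drive.py '0 0 0 0 0 0;0 0 0 0 0 0;0 0 0 0 0 0;0 0 0 0 0 0;0 0 0 0 0 0' | egrep 'clock|grip|contact'; done
python3 - <<'E'
from h import *
from bench import r, grab_frame, camera_info
snap(r,"w8");o=r.get_obs();print(o["moment"].round(3))
c=lambda n:cv2.resize(load(n)["p"][230:350,200:380],None,fx=4,fy=4,interpolation=cv2.INTER_CUBIC)[:290]
A,B=[load(n)["p"][230:300,255:320].astype(int) for n in("w7","w8")];print("diff mean/max",abs(A-B).mean(),abs(A-B).max())
cv2.imwrite("pics/w78.png",np.vstack([c("w7"),c("w8")]))
E
```

```text
clock: 7.85
contact_force: [-0.3, -1.5, 6.0]
grip_width: 0.0182
gripper_force: 58.3
clock: 8.35
contact_force: [-0.9, -0.7, 6.6]
grip_width: 0.0181
gripper_force: 58.3
clock: 8.85
contact_force: [-1.0, -0.9, 6.3]
grip_width: 0.0187
gripper_force: 58.3
[-0.106  0.262  0.017]
diff mean/max 0.953992673992674 9
```

View pics/w78.png

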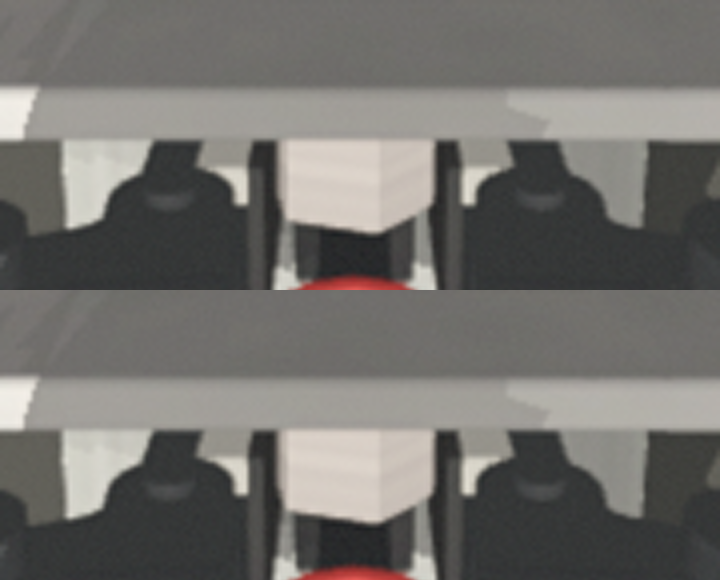

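The two pictures (1.6 s apart) look identical: the head is not turning. The top corner at crop (380,232) is off the head's middle (356), though, so I check from depth whether the pads really lie on flats.

Run:
```python
from h import *
a=np.array([np.cos(np.radians(20.3)),np.sin(np.radians(20.3))]);b=np.array([-a[1],a[0]])
for n in("w7","w8"):
    f=load(n);W=world(f);X=W[...,:2]@a;Y=W[...,:2]@b;print(n,"cx",f["K"][0,2])
    A,B=[],[]
    for row in range(266,285):
        for col in range(268,312):
            x,y,z=X[row,col],Y[row,col],W[row,col,2]
            if .565<x<.5775 and z>.06: (A if col<294 else B).append((y,z))
    for k,c in(("left",A),("right",B)):
        c=np.array(c);s=np.median(c,0);g=c[abs(c[:,1]-s[1])<.006]
        print(k,len(g),"slope deg",np.degrees(np.arctan(np.polyfit(g[:,0],g[:,1],1)[0])).round(1),"y",g[:,0].min().round(4),g[:,0].max().round(4),"z",g[:,1].min().round(4),g[:,1].max().round(4))
    for row in (272,278): print([(round(1e3*Y[row,c]+82,1),round(1e3*W[row,c,2],1)) for c in range(266,314,3)])
```

```text
w7 cx 288.253809236591
left 486 slope deg 17.3 y -0.0912 -0.0798 z 0.0781 0.0869
right 289 slope deg -35.9 y -0.0794 -0.0725 z 0.0779 0.0871
[(np.float64(-9.1), np.float64(96.0)), (np.float64(-9.1), np.float64(79.4)), (np.float64(-7.5), np.float64(81.8)), (np.float64(-6.0), np.float64(83.6)), (np.float64(-4.6), np.float64(83.6)), (np.float64(-3.3), np.float64(83.7)), (np.float64(-1.9), np.float64(84.2)), (np.float64(-0.5), np.float64(84.8)), (np.float64(0.8), np.float64(85.3)), (np.float64(2.2), np.float64(85.6)), (np.float64(3.5), np.float64(85.5)), (np.float64(4.9), np.float64(84.1)), (np.float64(6.4), np.float64(82.4)), (np.float64(7.9), np.float64(80.6)), (np.float64(9.4), np.float64(79.0)), (np.float64(9.4), np.float64(95.5))]
[(np.float64(-9.0), np.float64(96.7)), (np.float64(-9.1), np.float64(79.2)), (np.float64(-7.4), np.float64(83.2)), (np.float64(-6.1), np.float64(82.9)), (np.float64(-4.7), np.float64(83.5)), (np.float64(-3.3), np.float64(84.4)), (np.float64(-1.9), np.float64(85.3)), (np.float64(-0.5), np.float64(85.4)), (np.float64(0.9), np.float64(85.2)), (np.float64(2.2)
[... 886 characters left out ...]
(7.9), np.float64(80.4)), (np.float64(9.5), np.float64(77.8)), (np.float64(9.4), np.float64(95.8))]
[(np.float64(-9.0), np.float64(96.7)), (np.float64(-9.1), np.float64(79.9)), (np.float64(-7.5), np.float64(83.1)), (np.float64(-6.1), np.float64(82.7)), (np.float64(-4.6), np.float64(84.0)), (np.float64(-3.3), np.float64(84.2)), (np.float64(-1.9), np.float64(84.7)), (np.float64(-0.5), np.float64(84.9)), (np.float64(0.9), np.float64(85.4)), (np.float64(2.2), np.float64(85.6)), (np.float64(3.6), np.float64(85.2)), (np.float64(5.0), np.float64(83.0)), (np.float64(6.5), np.float64(81.5)), (np.float64(8.0), np.float64(80.5)), (np.float64(9.4), np.float64(79.7)), (np.float64(9.4), np.float64(96.7))]
```

The face slopes (about +17° and about −45°) show that the pads sit on corners about 15° short of the flats, held only by friction. I mend this: ease open slightly, fit the head's angle from pictures, and re-grip when the flats are square.

```bash
cat > ang.py <<'E'
from h import *
import sys
from scipy.optimize import least_squares
a=np.array([np.cos(np.radians(20.3)),np.sin(np.radians(20.3))]);b=np.array([-a[1],a[0]])
def ang(n):
    """deg the bolt has turned (+x) past pads-on-flats, mod 60, in (-60,0]; 0 or -60 = on flats"""
    f=load(n);W=world(f);X=W[...,:2]@a;Y=W[...,:2]@b+.0818
    m=(f["d"]>0)&(X>.565)&(X<.5775)&(W[...,2]>.0785)&(W[...,2]<.089)&(abs(Y)<.0108)
    y,z=Y[m],W[m][:,2]-.0755
    k=np.radians(np.arange(0,360,60))
    def res(p):
        n_=k+p[2]; return ((y-p[0])[:,None]*np.cos(n_)+(z-p[1])[:,None]*np.sin(n_)).max(1)-.0095
    c=[least_squares(res,[0,0,np.radians(t)],x_scale=[.001,.001,.1],loss="soft_l1",f_scale=.0007,bounds=([-.002,-.002,-9],[.002,.002,9])) for t in range(0,60,6)]
    c=min(c,key=lambda s:s.cost);return -((-np.degrees(c.x[2]))%60),c.x[:2].round(4),m.sum()
if __name__=="__main__":
    for n in sys.argv[1:]: print(n,ang(n))
E
python3 ang.py w6 w7 w8
```

```text
w6 (np.float64(-21.739337286806443), array([-0.0001, -0.0004]), np.int64(752))
w7 (np.float64(-15.831218190752173), array([-0.0001, -0.0003]), np.int64(874))
w8 (np.float64(-15.876467539922963), array([-0.0002, -0.0003]), np.int64(875))
```

```bash
python3 drive.py '0 0 0 0 0 0;0 0 0 0 0 0;0 0 0 0 0 0' 0.026|egrep 'clock|width'
python3 -c "
from h import *
from bench import r, grab_frame, camera_info
snap(r,'w9');print(r.get_obs()['clock'])"
python3 drive.py '0 0 0 0 0 0;0 0 0 0 0 0;0 0 0 0 0 0'|egrep 'clock|width'
python3 -c "
from h import *
from bench import r, grab_frame, camera_info
snap(r,'w10');print(r.get_obs()['clock'])"
python3 ang.py w9 w10
```

```text
clock: 9.2
grip_width: 0.0257
9.25
clock: 9.55
grip_width: 0.0259
9.6
w9 (np.float64(-8.822406038594254), array([-0.0002, -0.0003]), np.int64(812))
w10 (np.float64(-0.6385943835311737), array([-0.0001, -0.0004]), np.int64(814))
```

The head turns at 23.4°/s and passes the flats right now. The next passage is at t≈12.14, so I close just before it.

```bash
Z='0 0 0 0 0 0'
for i in 1 2 3 4; do python3 drive.py '0 0 0 0 0 0;0 0 0 0 0 0;0 0 0 0 0 0;0 0 0 0 0 0;0 0 0 0 0 0'|grep clock; done
python3 drive.py '0 0 0 0 0 0;0 0 0 0 0 0;0 0 0 0 0 0;0 0 0 0 0 0'|grep clock
python3 -c "
from h import *
from bench import r, grab_frame, camera_info
snap(r,'w11');print(r.get_obs()['clock'])"
python3 ang.py w11
```

```text
clock: 10.1
clock: 10.6
clock: 11.1
clock: 11.6
clock: 12.0
12.05
w11 (np.float64(-6.63594615943552), array([-0.0001, -0.0004]), np.int64(804))
```

```bash
python3 drive.py '0 0 0 0 0 0'|grep clock
python3 drive.py '0 0 0 0 0 0;0 0 0 0 0 0;0 0 0 0 0 0;0 0 0 0 0 0;0 0 0 0 0 0' 0.0 60
python3 -c "
from h import *
from bench import r, grab_frame, camera_info
snap(r,'w12')"
python3 drive.py '0 0 0 0 0 0;0 0 0 0 0 0;0 0 0 0 0 0;0 0 0 0 0 0;0 0 0 0 0 0'
python3 drive.py '0 0 0 0 0 0;0 0 0 0 0 0;0 0 0 0 0 0;0 0 0 0 0 0;0 0 0 0 0 0'|egrep 'clock|width'
python3 - <<'E'
from h import *
from bench import r, grab_frame, camera_info
snap(r,"w13");n="w13"
f=load(n);W=world(f);a=np.array([np.cos(np.radians(20.3)),np.sin(np.radians(20.3))]);X=W[...,:2]@a;p=f["p"].astype(int)
rd=(p[...,2]>60)&(p[...,1]<.4*p[...,2])&(p[...,0]<.4*p[...,2])&(f["d"]>0)&(W[...,0]>.55)&(W[...,2]<.13);print("red x",np.percentile(X[rd],[2,98]),"z",np.percentile(W[rd][:,2],[2,98]))
E
python3 ang.py w12 w13
```

```text
clock: 12.15
clock: 12.65
tcp_pos: [0.5649, 0.1215, 0.1331]
orientation: [-0.553, 3.092, -0.0]
contact_force: [-0.6, -2.0, 5.0]
grip_width: 0.018
gripper_force: 58.7
clock: 13.2
tcp_pos: [0.5649, 0.1215, 0.1331]
orientation: [-0.553, 3.092, -0.0]
contact_force: [-2.2, -3.1, 5.2]
grip_width: 0.018
gripper_force: 58.8
clock: 13.7
grip_width: 0.018
red x [0.59954544 0.62075716] z [0.06080425 0.08735302]
w12 (np.float64(-1.2600651451242015), array([-0.0001, -0.0003]), np.int64(810))
w13 (np.float64(-0.5794119894698889), array([-0.0002, -0.0003]), np.int64(805))
```

```bash
python3 drive.py '0 0 0 0 0 0;0 0 0 0 0 0;0 0 0 0 0 0;0 0 0 0 0 0;0 0 0 0 0 0'|egrep 'clock|width'
python3 drive.py '0 0 0 0 0 0;0 0 0 0 0 0;0 0 0 0 0 0;0 0 0 0 0 0;0 0 0 0 0 0'|egrep 'clock|width|force'
python3 -c "
from h import *
from bench import r, grab_frame, camera_info
snap(r,'w14');snap(r,'w15');A,B=[load(n)['p'][230:300,255:320].astype(int) for n in('w12','w14')];print(abs(A-B).mean(),abs(A-B).max())"
python3 ang.py w14 w15
```

```text
clock: 14.25
grip_width: 0.018
clock: 14.75
contact_force: [-0.9, -2.4, 6.4]
grip_width: 0.0176
gripper_force: 58.8
0.9593406593406594 27
w14 (np.float64(-0.6571032256874987), array([-0.0001, -0.0003]), np.int64(801))
w15 (np.float64(-1.3448479413630707), array([-0.0001, -0.0003]), np.int64(804))
```

The head is square on its flats and steady (only about ±0.4° of measurement noise), and the cap is at its stop. I hand in.

```bash
python3 -c "
from bench import r, grab_frame, camera_info
print(r.hand_in())"
```

```text
the job is handed in; nothing more can be done
None
```

The job is handed in at about 15 s: the cap is at its end stop, the hex head is held on two flats with about 59 N and no longer turns, and the arm stayed clear of the bystanders, though I took no closing picture of them; no verdict was printed.

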